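# Set the hold-down shoe of the bench trimmer to a board

## Task

Set the trimmer's hold-down shoe to the thickness of the long white-faced board: slide the board along the fence, under the shoe, until it lies flat against the fence with its leading end butted on the end stop, and let go of it. Then turn the wing screw on top of the arm clockwise until the shoe seats firmly on the board and the screw will go no further, and back it off a quarter turn. Finish while still gripping the wing screw at that setting, so that it cannot creep before I nip the lock lever; leave the offcut, the spanner and the coil of edge band where they lie.

Things in the scene. Friction and masses are not known exactly. Their poses are not given: they have to be found in the camera images.
- corner (a point): Fixed point of the trimmer where fence face, end-stop face and the top of its brown work plate (140 mm above the bench) meet. Its axes are the trimmer's: z up, -y the feed direction towards the end stop. Fence face: plane x = 0, 24 mm high, y from -30 to +120 mm; the board lies on its -x side. End-stop face: plane y = 0, 26 mm high, x from -58 to +2 mm. Plate: x -165 to +105, y -40 to +440 mm.
- fence_nose (a point): Infeed end of the aluminium fence, at the plate's surface, in the plane of its face, 120 mm before the end stop; a bevelled nose that leads the board in runs 15 mm further to +y. Axes as corner.
- boss_top (a point): Centre of the top of the round boss (48 mm across, 30 mm tall, its underside 52 mm above the plate) of the white cast arm that reaches over the fence from a column behind it, at x = -22, y = +80 mm from the corner. Column, red guard and black lock lever behind the fence stand no higher than 85 mm above the plate. Axes as corner.
- board_mid (a point): Centre, half-way up, of the loose board: white-faced chipboard 44 mm wide (x), 220 mm long (y), 18 mm thick, about 120 g. It starts flat on the infeed end of the plate, a little askew and off the fence. Fully home its centre is at x = -22, y = +110, z = +9 mm from the corner and its last 85 mm stand clear of the fence, where it can be gripped across its width.
- board: The same board; origin at the centre of its underside.
- shoe: Black hold-down shoe under the arm's boss, 36 mm (x) by 50 mm (y), 10 mm thick, its infeed toe turned up; origin at the centre of its underside. It starts 20 to 23 mm above the plate (2 to 4 mm more than the board's thickness); the screw moves it straight down 8 mm a turn clockwise.
- wing_grip (a point): Grip point of the black wing screw on top of the boss, on its upright axis, 118 mm above the plate; it does not rise or fall as it turns. The wing is flat, upright, two-lobed: 52 mm long (x), 10 mm thick (y); tops 14 mm above, foot 18 mm below this point. Grip it from above across its thickness. Under the neck a steel collar 24 mm across has its top 26 mm below this point.
- wing_screw (a joint): Angle of the wing screw, rad: 0 fully raised, grows clockwise seen from above (shoe goes down); starts at 0.2 to 1.6. Turns against about 0.06 N m of friction and stays where it is left. With the board home the shoe touches it at about 3.35 and the screw stops hard at 3.6. A quarter turn is 1.57.
- offcut_mid (a point): Centre of a shorter, narrower offcut of the same stock, 30 x 110 x 18 mm, lying on the plate behind the board's path; leave it.
- spanner: Spanner about 170 mm long on the bench to the right of the trimmer; leave it.
- band_coil: Flat white coil of edge band, 124 mm across, 22 mm high, on the bench to the left; leave it.
Mind the look-alikes: they are no part of the job. Leave any blue or yellow look-alike of the board alone.

How it is judged:
On the way, in this order (a step that is already met when the one before it is completed fails the run):
1. the board is home: flat on the plate, along the fence and butted on the end stop, and let go (x of board_mid in the frame of corner between -0.027 and -0.018 m and y of board_mid in the frame of corner between 0.106 and 0.114 m and z of board_mid in the frame of corner below 0.012 m and angle between the y axis of board_mid and the y axis of corner, either way round below 0.05 rad and contact force between the fingers and board below 0.1 N), for 0.2 s.
2. the screw is turned down until the shoe seats on the board (value of joint wing_screw above 3.42 rad and contact force between shoe and board above 2 N), for 0.15 s.
At the end, for the whole second after the job is handed in: The board lies flat within 5 mm of the fence, within 4 mm of the end stop and within 0.05 rad of square; the screw, having been seated, stands about a quarter turn back (joint 1.55 to 2.4 rad) with the shoe clear of the board, still, and gripped by the fingers with more than 2 N (value of joint wing_screw between 1.55 and 2.4 rad and velocity of joint wing_screw between -0.1 and 0.1 rad/s and contact force between the fingers and wing_screw above 2 N and contact force between shoe and board below 0.5 N and contact force between the arm and board below 0.1 N and x of board_mid in the frame of corner between -0.027 and -0.018 m and y of board_mid in the frame of corner between 0.106 and 0.114 m and z of board_mid in the frame of corner below 0.012 m and angle between the y axis of board_mid and the y axis of corner, either way round below 0.05 rad); the arm keeps its last pose, push and grip.
It fails at once if the offcut is disturbed (distance of offcut_mid from where it was at the start of the episode above 0.015 m).
It fails at once if the spanner is disturbed (distance of spanner from where it was at the start of the episode above 0.015 m).
It fails at once if the coil is disturbed (distance of band_coil from where it was at the start of the episode above 0.015 m).
It also fails if it takes over 61 s, if anything falls off the work surface, if the arm or the gripper's body presses on something with over 40 N, if the wrist force passes 120 N, or if a joint passes its speed limit or range.

## Robot

A 6-joint arm with a two-finger parallel gripper is mounted at the origin on the work surface. World frame = base frame: x ahead of the robot, y to its left, z up, the work surface at z = 0. Lengths are in m, angles in rad, forces in N, time in s.
With the tool pointing down it reaches from about 0.3 to 0.875 m from the base axis. Payload 6.4 kg.
Tool frame: the origin (TCP) lies where the fingers leave the gripper's body, on its centre line; the fingertips stand 73 mm ahead of it and the grasp point (between the pads) lies 54 mm ahead of it; z points along the fingers, y is the line along which they close (so a half turn about z gives the same grasp; the last joint's range is limited). The gripper opens to 85 mm and grips with 20 to 120 N. Pads are 22 mm wide; open, the fingers measure 114 mm over their backs; the gripper's body (76 mm by 85 mm) begins 54 mm behind the grasp point. The pads swing forward as they close: fully open they stand 13 mm farther back than shut.
Start: joints at [0.957, 0.181, 1.607, -0, 1.354, -0.206], TCP at [0.228, 0.528, 0.304] pointing down, gripper open.
Joint ranges: [-2.99, 2.99], [-0.89, 2.07], [0.3, 2.58], [-1.14, 4.28], [0, 2.63], [-3.12, 3.12]. Speed limits (rad/s): [2.57, 2.57, 3.01, 3.14, 3.14, 3.14].

## Interface

Orientations are given as a unit quaternion [w, x, y, z].
In Python, from bench import ctrl gives the robot as it stands.
- The arm moves only by the tool carry_out, never from a script. Its argument "steps" is one flat list of numbers, 7 for each row, row after row: the shift along the tool's x, y, z in m, then the turn, a rotation vector about the tool's x, y, z in rad, then the opening, from 0 (shut) to 1 (fully open). In form: [dx, dy, dz, wx, wy, wz, claw, dx, dy, dz, wx, wy, wz, claw, ...]. A call has 1 to 20 rows; each row is the pose to reach, as a shift and turn from the pose commanded when the call began, along the tool's axes at that moment; what a row does not reach only later rows make up. A row lasts 1/10 s, in which the tool goes at most 50 mm and 8.59 degrees, less where a joint would pass 70% of its speed; a pose out of reach is approached as far as the arm can. A call with a gripper value outside its range is refused whole. The fingers move at their own pace and stop on an object; the grip force is fixed at half the most. Time passes only in rows, so rows that repeat a pose let the fingers close. It gives the time, the measured TCP pose, the force, the opening and the grip force at its end, in the units of the state.
- ctrl.get_obs(): the state, without advancing time (a new reading comes with each control period).
- ctrl.camera(name): name is "scene" or "top" or "wrist"; returns the picture (420x560x3 uint8, red, green, blue); there is no depth.
- ctrl.camera_params(name): a dict with "vertical_fov" (degrees; the focal length in pixels is half the picture's height over the tangent of half this angle, whatever the lens; pixels are square), "cx", "cy" (the principal point, pixels), "cam_to_world" (4x4, takes a point from camera to world coordinates); the wrist camera has in their place "hand_eye" (4x4, takes a point from camera to tool coordinates, whose origin is the TCP and whose axes are the flange's). Camera axes: x right, y down, z forward; pixel columns grow to the right and rows downward; lengths in m; the calibration is good to about 2 mm. The wrist camera is an equidistant fisheye: a pixel r from the principal point sees the ray r / f radians off the axis. A picture is of the moment at which its call begins: read the wrist's pose just before it. camera_params takes no time and is no camera call.
- ctrl.hand_in(): hands the job in; it is judged then, once.
The state is a dict: "time_s": time; "q": joint angles; "dq": joint speeds; "joint_efforts": joint torques, N m; "eef_pos": TCP position; "eef_rot": TCP orientation; "wrist_force": force on the tool from outside, world axes, zero at the start; "torque": the same for the moment, N m; "opening": opening from 0.0 (shut) to 1.0 (fully open); "grasp_force": force on a finger pad.
Only numpy, scipy, OpenCV 4.12 (cv2) and the standard library are available. Lean on these libraries where they do the work, as an engineer would, in place of code of your own. Each camera call takes 0.05 s, during which the arm holds its last target. There are 200 camera calls.

## Working session

There is one attempt and no reset: what is moved stays moved. The work goes in short steps, Python scripts to look and compute and a tool call to move; the robot and the scene stay as the last step left them, time stands still between calls to the robot, and variables do not carry over. Pictures are saved under pics/ and viewed, at most 10 in all, crops included, and the job is handed in when it is done.

Besides the shell and the picture viewer there is one more tool, called in YAML: its name, and indented under it one key for each argument. carry_out: Moves the arm, as the interface text tells. Its arguments: {"type":"object","properties":{"steps":{"type":"array"}},"required":["steps"]}

```bash
mkdir -p pics; ls
python3 - <<'E'
from bench import ctrl
import cv2,numpy as np
np.set_printoptions(precision=4,suppress=True)
for n in ("top","scene"):
    p=ctrl.camera_params(n);print(n,p)
    cv2.imwrite(f"pics/{n}0.png",cv2.resize(ctrl.camera(n)[:,:,::-1],(800,600),interpolation=cv2.INTER_CUBIC))
print(ctrl.camera_params("wrist")); print(ctrl.get_obs())
E
```

```text
pics
top {'vertical_fov': 54.246456622321176, 'cx': 276.5976466247173, 'cy': 214.86266978247792, 'cam_to_world': array([[ 0.0257, -0.9969,  0.0743,  0.4784],
       [-0.9996, -0.0251,  0.0089, -0.0006],
       [-0.007 , -0.0745, -0.9972,  1.2312],
       [ 0.    ,  0.    ,  0.    ,  1.    ]])}
scene {'vertical_fov': 56.935939256611526, 'cx': 287.6069760092987, 'cy': 208.60506891959224, 'cam_to_world': array([[ 0.6349,  0.5267, -0.5653,  1.2718],
       [ 0.7726, -0.4333,  0.464 , -0.5586],
       [-0.0006, -0.7313, -0.682 ,  1.026 ],
       [ 0.    ,  0.    ,  0.    ,  1.    ]])}
{'vertical_fov': 65.70646984690485, 'cx': 279.52569920464686, 'cy': 207.71931807180394, 'hand_eye': array([[-0.0007, -0.9615, -0.2747,  0.0694],
       [ 1.    , -0.0006, -0.0003,  0.0013],
       [ 0.0001, -0.2747,  0.9615, -0.0683],
       [ 0.    ,  0.    ,  0.    ,  1.    ]])}
{'time_s': 0.1, 'q': array([ 0.9567,  0.1815,  1.6079, -0.    ,  1.3538, -0.2063]), 'dq': array([-0.001 , -0.003 , -0.0025,  0.    , -0.0005,  0.0007]), 'joint_efforts': array([  0.    , -44.5877, -35.2237,  -0.0003,   0.004 ,   0.    ]), 'eef_pos': array([0.2278, 0.5275, 0.3031]), 'eef_rot': array([-0.0003,  0.2025,  0.9793, -0.0007]), 'wrist_force': array([-1.0869,  0.2733, -0.2535]), 'torque': array([ 0.0173, -0.0192, -0.0104]), 'grasp_force': 0.0, 'opening': 1.003362293906181}
```

View pics/top0.png

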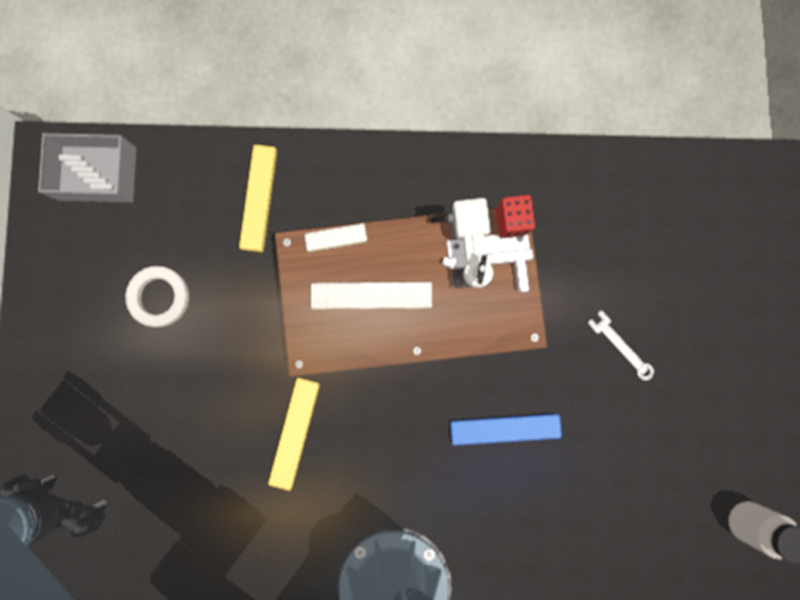

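View pics/scene0.png

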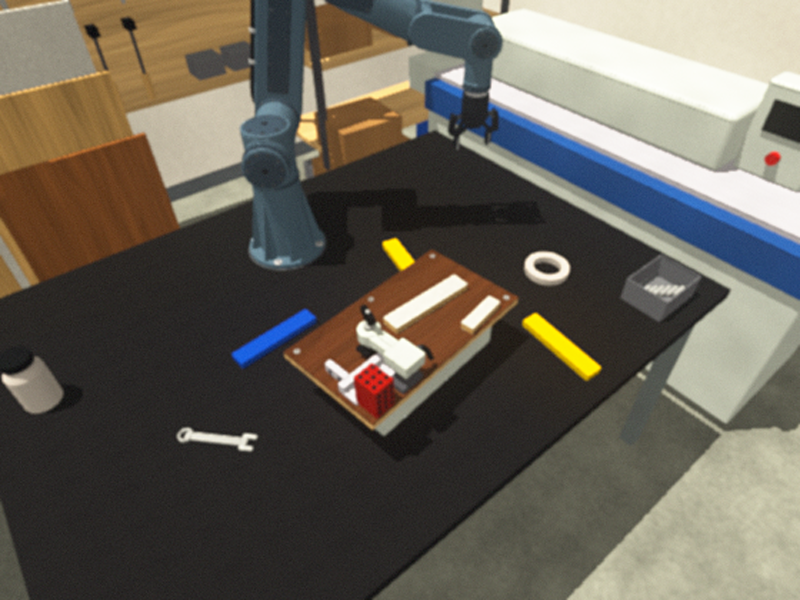

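The top view shows the trimmer plate (corners at about (277,233), (290,376) and (546,347)), the board at about (371,295), the offcut at (336,237) and the wing at (480,267). I'll enlarge both views for accurate pixels.

```bash
cat > h.py <<'E'
from bench import ctrl
import cv2,numpy as np
from scipy.spatial.transform import Rotation as R
np.set_printoptions(precision=4,suppress=True)
def cam(n):
    p=ctrl.camera_params(n); f=210/np.tan(np.radians(p["vertical_fov"])/2); return p,f
def onplane(n,uv,z):
    p,f=cam(n);T=p["cam_to_world"];uv=np.atleast_2d(uv).astype(float)
    d=np.c_[(uv[:,0]-p["cx"])/f,(uv[:,1]-p["cy"])/f,np.ones(len(uv))]@T[:3,:3].T
    return T[:3,3]+d*((z-T[2,3])/d[:,2])[:,None]
def proj(n,P):
    p,f=cam(n);T=p["cam_to_world"];c=(np.atleast_2d(P)-T[:3,3])@T[:3,:3]
    return np.c_[c[:,0]/c[:,2]*f+p["cx"],c[:,1]/c[:,2]*f+p["cy"]]
def projw(P):
    p,f=cam("wrist");o=ctrl.get_obs();Rt=R.from_quat(o["eef_rot"],scalar_first=True).as_matrix()
    t=(np.atleast_2d(P)-o["eef_pos"])@Rt; H=p["hand_eye"]; c=(t-H[:3,3])@H[:3,:3]
    r=np.hypot(c[:,0],c[:,1]);th=np.arctan2(r,c[:,2])
    return np.c_[c[:,0]/r*th*f+p["cx"],c[:,1]/r*th*f+p["cy"]]
def rayw(uv):
    p,f=cam("wrist");o=ctrl.get_obs();Rt=R.from_quat(o["eef_rot"],scalar_first=True).as_matrix()
    uv=np.atleast_2d(uv).astype(float);d=uv-[p["cx"],p["cy"]];r=np.hypot(*d.T);th=r/f
    c=np.c_[d/r[:,None]*np.sin(th)[:,None],np.cos(th)];H=p["hand_eye"]
    return o["eef_pos"]+Rt@H[:3,3],c@H[:3,:3].T@Rt.T
def wplane(uv,z):
    o,d=rayw(uv);return o+d*((z-o[2])/d[:,2])[:,None]
def crop(im,x,y,w,h,s,name):
    cv2.imwrite("pics/"+name,cv2.resize(im[y:y+h,x:x+w,::-1],None,fx=s,fy=s,interpolation=cv2.INTER_CUBIC))
E
python3 - <<'E'
from h import *
crop(ctrl.camera("top"),190,130,200,150,4,"topc.png")
crop(ctrl.camera("scene"),190,165,180,140,4.4,"scenec.png") if 0 else crop(ctrl.camera("scene"),190,165,180,135,4,"scenec.png")
E
```

```text
(no output)
```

View pics/topc.png

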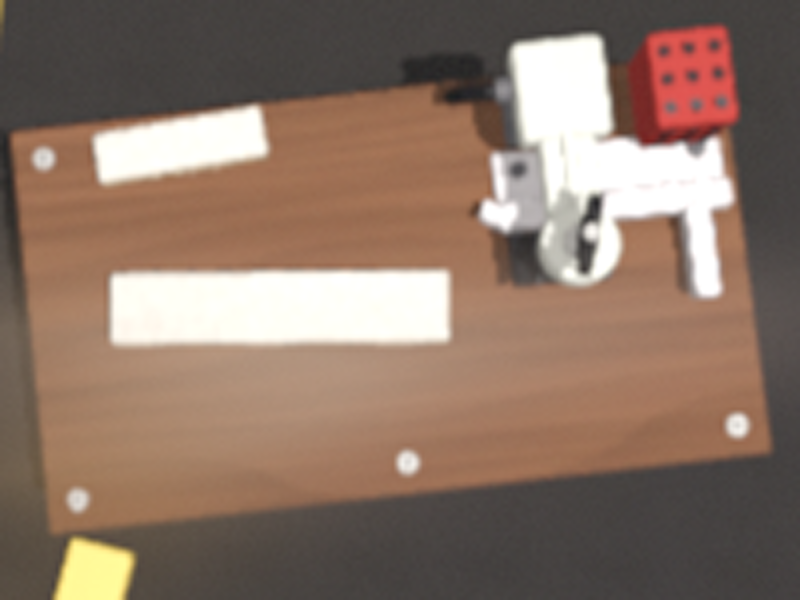

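View pics/scenec.png

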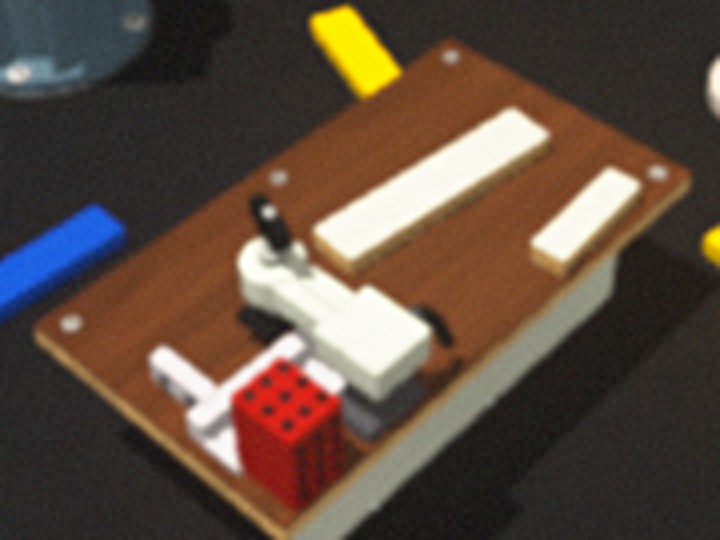

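Top crop: plate corners are at (12,133), (50,533) and (771,452); board top corners are at (110,272), (449,271), (449,343) and (111,345); the wing runs from (597,197) to (584,270), its axis at about (591,232). Scene crop: plate corners are at (449,38), (690,180) and (37,333).

```bash
cat >> h.py <<'E'
TR=None
E
python3 - <<'E'
from h import *
from scipy.optimize import least_squares
t=lambda a:np.array(a)/4+[190,130]-0.375
s=lambda a:np.array(a)/4+[190,165]-0.375
loc=np.array([[.105,.44],[-.165,.44],[-.165,-.04]])
uv=t([[12,133],[50,533],[771,452]]);us=s([[690,180],[449,38],[37,333]])
W=onplane("top",uv,.14);print(W); print(onplane("scene",us,.14))
def fit(Ws):
    def r(p):
        c,sn=np.cos(p[2]),np.sin(p[2]);M=np.array([[c,-sn],[sn,c]])
        return np.concatenate([(loc@M.T+p[:2]-w[:,:2]).ravel() for w in Ws])
    q=least_squares(r,[.6,-.15,0]);return q.x,q.fun
for Ws in ([W],[onplane("scene",us,.14)],[W,onplane("scene",us,.14)]):
    p,f=fit(Ws);print(p,f)
p,_=fit([W,onplane("scene",us,.14)])
c,sn=np.cos(p[2]),np.sin(p[2]);M=np.array([[c,-sn],[sn,c]])
B=onplane("top",t([[110,272],[449,271],[449,343],[111,345]]),.158)
print("board",B,B.mean(0), "local",(B[:,:2]-p[:2])@M,((B.mean(0)[:2]-p[:2])@M))
S=onplane("scene",s([[513,108],[549,140],[350,262],[315,234]]),.158);print("scene board",S, S.mean(0))
wg=p[:2]+M@[-.022,.08];print("wing",wg)
print(proj("top",[[*wg,.258]])-uv*0 if 0 else (proj("top",[[*wg,.258],[*wg,.272]])-[190,130])*4, (proj("scene",[[*wg,.258],[*wg,.272]])-[190,165])*4)
e=onplane("top",t([[597,197],[584,270]]),.268);print("wingends",e, np.arctan2(*(e[0]-e[1])[[1,0]]))
E
```

```text
[[ 0.6947  0.2393  0.14  ]
 [ 0.4273  0.2031  0.14  ]
 [ 0.493  -0.2731  0.14  ]]
[[ 0.6997  0.2334  0.14  ]
 [ 0.4263  0.204   0.14  ]
 [ 0.5015 -0.2738  0.14  ]]
[ 0.6509 -0.2107  0.137 ] [ 0.0001  0.0002  0.     -0.0005 -0.0002  0.0002]
[ 0.6564 -0.212   0.1421] [-0.0017  0.005   0.0045 -0.0038 -0.0028 -0.0012]
[ 0.6537 -0.2114  0.1396] [ 0.0017 -0.0003  0.0017 -0.0017  0.0028 -0.0009 -0.0033  0.0056  0.0028
 -0.0026 -0.0057 -0.0001]
board [[ 0.6     0.1669  0.158 ]
 [ 0.6063 -0.0563  0.158 ]
 [ 0.5588 -0.0573  0.158 ]
 [ 0.5519  0.1645  0.158 ]] [0.5792 0.0544 0.158 ] local [[-0.0005  0.382 ]
 [-0.0254  0.1601]
 [-0.0726  0.1657]
 [-0.0485  0.3863]] [-0.0367  0.2735]
scene board [[ 0.5524  0.167   0.158 ]
 [ 0.6022  0.1622  0.158 ]
 [ 0.6074 -0.0554  0.158 ]
 [ 0.5658 -0.0577  0.158 ]] [0.582 0.054 0.158]
wing [ 0.6207 -0.1352]
[[589.1275 229.0683]
 [592.4694 225.701 ]] [[268.3357 224.5871]
 [267.2437 210.3281]]
wingends [[ 0.6394 -0.1373  0.268 ]
 [ 0.5957 -0.1303  0.268 ]] -0.15977191261211277
```

```bash
cat >> h.py <<'E'
C=np.array([.6509,-.2107,.14]);YAW=.137
Rz=lambda a:R.from_euler('z',a).as_matrix()
def tw(l): return C+Rz(YAW)@np.array(l)      # trimmer -> world
def tl(w): return (np.asarray(w)-C)@Rz(YAW)   # world -> trimmer
def delta(pos,phi):
    "row for TCP target; phi = world angle of tool y, tool down"
    o=ctrl.get_obs();R0=R.from_quat(o["eef_rot"],scalar_first=True)
    y=np.array([np.cos(phi),np.sin(phi),0]);z=np.array([0,0,-1.]);Rt=R.from_matrix(np.c_[np.cross(y,z),y,z])
    print("row",R0.inv().apply(np.array(pos)-o["eef_pos"]),(R0.inv()*Rt).as_rotvec())
E
python3 -c "
from h import *
delta([.577,.132,.30],.03)"
```

```text
row [-0.4774 -0.2247  0.0035] [-0.0011  0.0004  1.133 ]
```

carry_out:
  steps: [-0.477,-0.225,0.003,0,0,1.133,1,-0.477,-0.225,0.003,0,0,1.133,1,-0.477,-0.225,0.003,0,0,1.133,1,-0.477,-0.225,0.003,0,0,1.133,1,-0.477,-0.225,0.003,0,0,1.133,1,-0.477,-0.225,0.003,0,0,1.133,1,-0.477,-0.225,0.003,0,0,1.133,1,-0.477,-0.225,0.003,0,0,1.133,1,-0.477,-0.225,0.003,0,0,1.133,1,-0.477,-0.225,0.003,0,0,1.133,1,-0.477,-0.225,0.003,0,0,1.133,1,-0.477,-0.225,0.003,0,0,1.133,1,-0.477,-0.225,0.003,0,0,1.133,1,-0.477,-0.225,0.003,0,0,1.133,1]

```text
time_s: 1.6
eef_pos: [0.5759, 0.133, 0.3006]
eef_rot: [-0.0, 0.696, 0.718, -0.0]
wrist_force: [0.6, 0.6, -0.2]
opening: 0.998
grasp_force: 0.0
```

Run:
```python
from h import *
o=ctrl.get_obs();print(o["time_s"],o["eef_pos"],o["eef_rot"],o["q"])
im=ctrl.camera("wrist");cv2.imwrite("pics/w1raw.png",im[:,:,::-1])
pts=[tw([0,0,0]),tw([0,.12,0]),tw([-.022,.08,.118]),tw([-.165,.44,0]),tw([.105,.44,0])]
print(projw(pts)*800/560)
crop(im,0,0,560,420,800/560,"w1.png")
```

```text
1.6 [0.5759 0.133  0.3006] [-0.0004  0.6961  0.7179 -0.0002] [ 0.0262  0.2194  1.5682  0.0004  1.3549 -0.0047]
[[468.0792 661.3196]
 [466.4476 590.4337]
 [450.0046 748.7562]
 [131.1093 176.266 ]
 [630.3507 119.0986]]
```

View pics/w1.png

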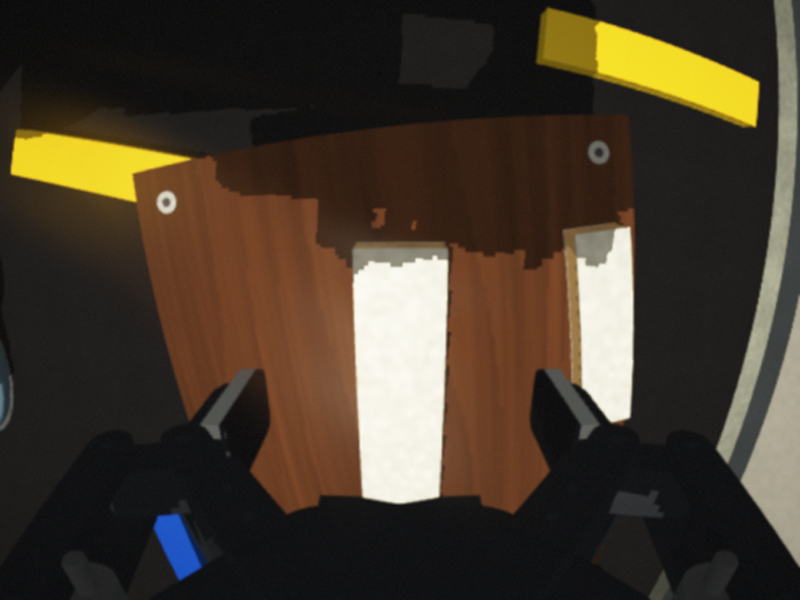

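Wrist view: the plate's rear corners appear at (134,174) and (629,115), within 4 px of prediction. The board's rear top corners are at (355,248) and (448,248), with edges running down to (363,497) and (440,497).

Run:
```python
from h import *
W=wplane(np.array([[355,248],[448,248],[361,400],[443,400],[363,495],[440,495]])*.7-.15,.158)
print(W);print([np.arctan2(-(W[a]-W[b])[0],(W[a]-W[b])[1]) for a,b in((0,4),(1,5),(0,2),(1,3))])
print(wplane(np.array([[134,174],[629,115]])*.7-.15,.14), tw([-.165,.44,0]),tw([.105,.44,0]))
```

```text
[[0.555  0.1666 0.158 ]
 [0.5979 0.168  0.158 ]
 [0.5581 0.0879 0.158 ]
 [0.6003 0.0892 0.158 ]
 [0.5587 0.0236 0.158 ]
 [0.6034 0.025  0.158 ]]
[np.float64(0.026412180286759134), np.float64(0.03847649728162863), np.float64(0.04000754310068468), np.float64(0.03086016129702973)]
[[0.4292 0.2039 0.14  ]
 [0.6938 0.2417 0.14  ]] [0.4274 0.2026 0.14  ] [0.6948 0.2395 0.14  ]
```

carry_out:
  steps: [0,0.0015,0.04,0,0,0,1,0,0.0015,0.07,0,0,0,0.9,0,0.0015,0.086,0,0,0,0.8,0,0.0015,0.086,0,0,0,0.7,0,0.0015,0.086,0,0,0,0.6,0,0.0015,0.086,0,0,0,0,0,0.0015,0.086,0,0,0,0,0,0.0015,0.086,0,0,0,0,0,0.0015,0.086,0,0,0,0,0,0.0015,0.086,0,0,0,0]

```text
time_s: 2.65
eef_pos: [0.5791, 0.1326, 0.2169]
eef_rot: [0.001, 0.696, 0.718, 0.001]
wrist_force: [-0.3, 2.2, 6.5]
opening: 0.497
grasp_force: 62.4
```

Run:
```python
from h import *
o=ctrl.get_obs();print(o["time_s"],o["eef_pos"],tl(o["eef_pos"]),o["q"],o["opening"],o["grasp_force"],o["wrist_force"],o["torque"])
for y in (.22,.19,.19-.002):
    delta([*tw([-.024,y,0])[:2],.214],YAW)
```

```text
2.65 [0.5791 0.1326 0.2169] [-0.0243  0.3499  0.0769] [ 0.0252  0.3102  1.6345  0.0006  1.1937 -0.0053] 0.49708330213491586 62.36606240272522 [-0.2517  2.2359  6.5259] [0.2523 0.2575 0.1213]
row [-0.1291  0.0141  0.0029] [ 0.0032 -0.0003 -0.1067]
row [-0.1589  0.0173  0.0029] [ 0.0032 -0.0003 -0.1067]
row [-0.1609  0.0175  0.0029] [ 0.0032 -0.0003 -0.1067]
```

Run:
```python
from h import *
for y in (.30,.22,.20): delta([*tw([-.026,y,0])[:2],.215],YAW)
```

```text
row [-0.0498  0.0036  0.0019] [ 0.0032 -0.0003 -0.1067]
row [-0.1293  0.0121  0.0019] [ 0.0032 -0.0003 -0.1067]
row [-0.1492  0.0142  0.0018] [ 0.0032 -0.0003 -0.1067]
```

carry_out:
  steps: [-0.012,0.001,-0.001,0,0,-0.03,0,-0.025,0.002,-0.001,0,0,-0.06,0,-0.037,0.003,-0.001,0,0,-0.09,0,-0.05,0.0036,-0.001,0,0,-0.107,0,-0.05,0.0036,-0.001,0,0,-0.107,0,-0.07,0.0058,-0.001,0,0,-0.107,0,-0.09,0.0079,-0.001,0,0,-0.107,0,-0.11,0.01,-0.001,0,0,-0.107,0,-0.12,0.0111,-0.001,0,0,-0.107,0,-0.12,0.0111,-0.001,0,0,-0.107,0]

```text
time_s: 3.65
eef_pos: [0.5936, 0.0114, 0.2169]
eef_rot: [0.001, 0.658, 0.753, 0.0]
wrist_force: [0.3, -3.0, 4.7]
opening: 0.498
grasp_force: 62.3
```

Run:
```python
from h import *
o=ctrl.get_obs();print(o["time_s"],o["eef_pos"],tl(o["eef_pos"]),o["q"],o["opening"],o["grasp_force"],o["wrist_force"],o["torque"])
crop(ctrl.camera("top"),230,120,160,120,5,"topd.png")
delta([*tw([-.024,.195,0])[:2],.215],YAW)
```

```text
3.65 [0.5936 0.0114 0.2169] [-0.0264  0.2278  0.0769] [-0.1802  0.3102  1.6346 -0.0011  1.1946 -0.3152] 0.49809524132495847 62.29744076728821 [ 0.2788 -2.9688  4.7435] [-0.4785 -0.0493 -0.0554]
row [-0.0331  0.0024  0.0019] [ 0.0018  0.0019 -0.0012]
```

View pics/topd.png

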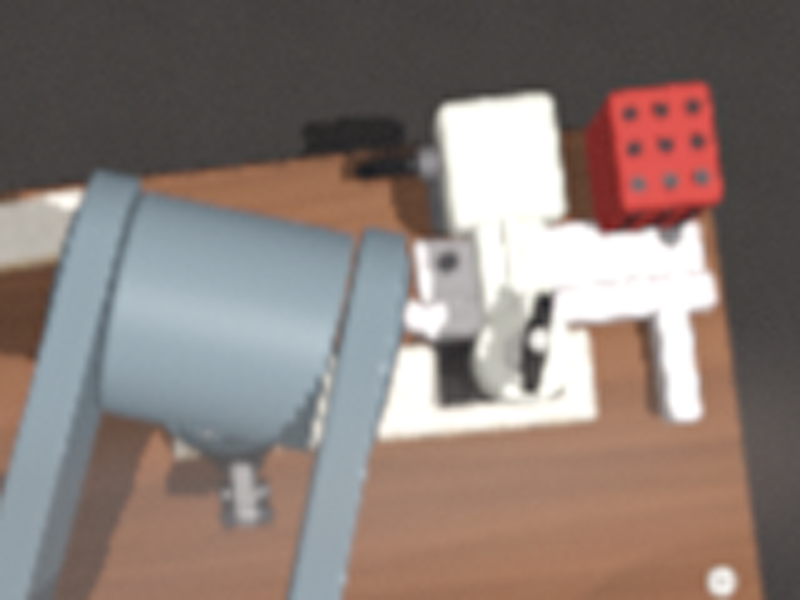

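The board's leading end shows at (590,335)–(598,415), already under the boss. The end-stop face's top edge is at about (655,330)–(668,418). I'll check both in trimmer coordinates.

Run:
```python
from h import *
t=lambda a:np.array(a)/5+[230,120]-.4
print(tl(onplane("top",t([[590,335],[598,415]]),.158)));print(tl(onplane("top",t([[653,320],[666,418]]),.166)))
print(tl(onplane("top",t([[380,440],[598,415]]),.158)))
```

```text
[[-0.0083  0.036   0.018 ]
 [-0.0508  0.0371  0.018 ]]
[[-0.0051  0.0038  0.026 ]
 [-0.057   0.0035  0.026 ]]
[[-0.0511  0.1524  0.018 ]
 [-0.0508  0.0371  0.018 ]]
```

carry_out:
  steps: [-0.01,0.001,0,0,0,0,0,-0.02,0.002,0,0,0,0,0,-0.028,0.003,0,0,0,0,0,-0.028,0.004,0,0,0,0,0,-0.028,0.005,0,0,0,0,0,-0.028,0.005,0,0,0,0,0]

```text
time_s: 4.3
eef_pos: [0.6019, -0.0142, 0.2169]
eef_rot: [0.001, 0.657, 0.754, -0.0]
wrist_force: [-2.3, -1.3, 6.9]
opening: 0.497
grasp_force: 62.5
```

```bash
cat > st.py <<'E'
from h import *
o=ctrl.get_obs();print(o["time_s"],o["eef_pos"],tl(o["eef_pos"]),o["q"][5],o["opening"],o["grasp_force"],"F_tr",o["wrist_force"]@Rz(YAW),o["torque"])
E
python3 st.py
```

```text
4.3 [ 0.6019 -0.0142  0.2169] [-0.0217  0.2013  0.0769] -0.35667034053081664 0.4974137256008737 62.517160177230835 F_tr [-2.4966 -0.9546  6.9156] [-0.2468  0.3029 -0.1685]
```

carry_out:
  steps: [-0.003,0.001,0,0,0,0,0,-0.006,0.001,0,0,0,0,0,-0.008,0.001,0,0,0,0,0,-0.008,0.001,0,0,0,0,0]

```text
time_s: 4.7
eef_pos: [0.6033, -0.02, 0.2169]
eef_rot: [-0.001, 0.657, 0.754, 0.001]
wrist_force: [-5.0, 6.5, 10.1]
opening: 0.497
grasp_force: 63.0
```

```bash
python3 st.py
```

```text
4.7 [ 0.6033 -0.02    0.2169] [-0.0211  0.1954  0.0769] -0.3686618273265571 0.49665186953907836 62.95626640319824 F_tr [-4.0273  7.1011 10.0602] [ 1.0052  0.6184 -0.2746]
```

carry_out:
  steps: [-0.002,0.001,0,0,0,0,0,-0.004,0.001,0,0,0,0,0,-0.004,0.001,0,0,0,0,0]

```text
time_s: 5.0
eef_pos: [0.6039, -0.0227, 0.2169]
eef_rot: [-0.003, 0.657, 0.754, 0.001]
wrist_force: [-10.8, 11.2, 14.6]
opening: 0.5
grasp_force: 63.5
```

```bash
python3 st.py
```

```text
5.0 [ 0.6039 -0.0227  0.2169] [-0.0208  0.1927  0.0769] -0.3739193169640511 0.4999357507735503 63.45726549625397 F_tr [-9.2033 12.5408 14.5708] [ 1.655   1.3617 -0.5068]
```

carry_out:
  steps: [-0.002,0,-0.001,0,0,0,0,-0.004,0,-0.001,0,0,0,0,-0.004,0,-0.001,0,0,0,0]

```text
time_s: 5.3
eef_pos: [0.6043, -0.0266, 0.2169]
eef_rot: [-0.003, 0.657, 0.754, 0.001]
wrist_force: [-8.2, 9.7, 9.5]
opening: 0.499
grasp_force: 62.8
```

Run:
```python
exec(open('st.py').read())
im=ctrl.camera("top");t=lambda a:np.array(a)/5+[230,120]-.4
crop(im,290,160,100,75,8,"tope.png")
```

```text
5.3 [ 0.6043 -0.0266  0.2169] [-0.021   0.1887  0.0769] -0.38055862345356345 0.49906880834972844 62.812508940696716 F_tr [-6.84   10.7646  9.481 ] [ 1.6337  1.0441 -0.2763]
```

View pics/tope.png

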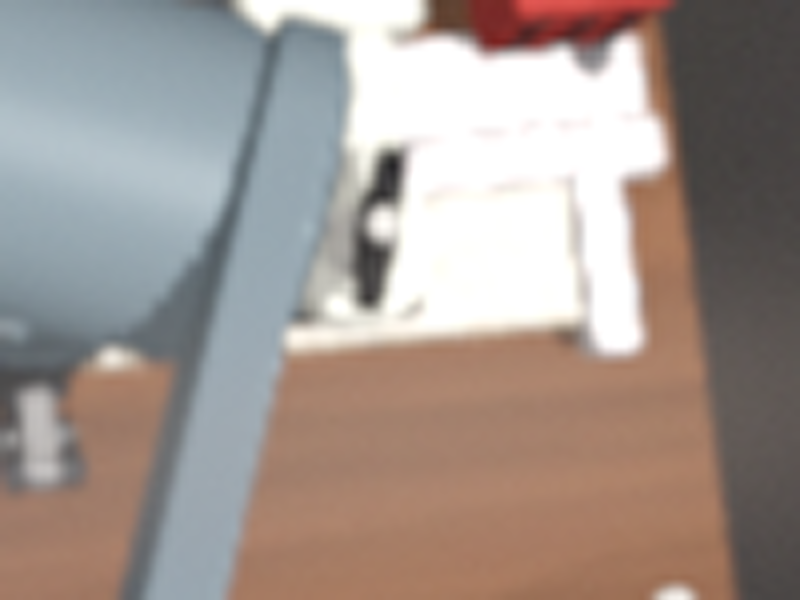

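The board's end, at about x=575–583, is very close to the stop edge at about 590. I'll push a little more.

carry_out:
  steps: [-0.002,-0.0005,0,0,0,0,0,-0.004,-0.0005,0,0,0,0,0,-0.005,-0.0005,0,0,0,0,0,-0.005,-0.0005,0,0,0,0,0]

```text
time_s: 5.75
eef_pos: [0.6043, -0.0273, 0.2169]
eef_rot: [-0.006, 0.656, 0.754, 0.003]
wrist_force: [-8.1, 26.9, 11.7]
opening: 0.503
grasp_force: 63.2
```

```bash
python3 st.py
```

```text
5.75 [ 0.6043 -0.0273  0.2169] [-0.0211  0.1881  0.0769] -0.3883854684046607 0.5027702206989177 63.183850049972534 F_tr [-4.3523 27.7092 11.6907] [ 4.2049  1.0436 -0.3589]
```

carry_out:
  steps: [0.004,0,0,0,0,0,0,0.004,0,0,0,0,0,0,0.004,0,0,0,0,0,0.7,0.004,0,0,0,0,0,0.85,0.004,0,0,0,0,0,0.85,0.004,0,0,0,0,0,0.85,0.004,0,-0.03,0,0,0,0.85,0.004,0,-0.07,0,0,0,0.85,0.02,0,-0.12,0,0,0,0.85,0.05,0,-0.15,0,0,0,0.85,0.1,-0.03,-0.15,0,0,0,0.85,0.12,-0.03,-0.15,0,0,0,0.85,0.12,-0.03,-0.15,0,0,0,0.85]

```text
time_s: 7.05
eef_pos: [0.5587, 0.0824, 0.3676]
eef_rot: [0.0, 0.656, 0.755, 0.001]
wrist_force: [0.1, -0.6, -0.5]
opening: 0.848
grasp_force: 0.0
```

Run:
```python
exec(open('st.py').read())
im=ctrl.camera("wrist");cv2.imwrite("pics/w2raw.png",im[:,:,::-1])
crop(ctrl.camera("top"),260,140,130,97,6.15,"topf.png")
print((proj("top",[tw([-.022,.08,.118]),tw([-.044,0,.018]),tw([-.044,.22,.018]),tw([0,.22,.018])])-[260,140]+.4)*6.15)
```

```text
7.05 [0.5587 0.0824 0.3676] [-0.0513  0.303   0.2276] -0.20427895874955848 0.8477999703829796 0.0 F_tr [ 0.0503 -0.5747 -0.4911] [-0.0625 -0.0252 -0.0116]
[[475.7191 299.6359]
 [635.2425 362.1097]
 [123.8106 419.3863]
 [112.3478 317.8026]]
```

View pics/topf.png

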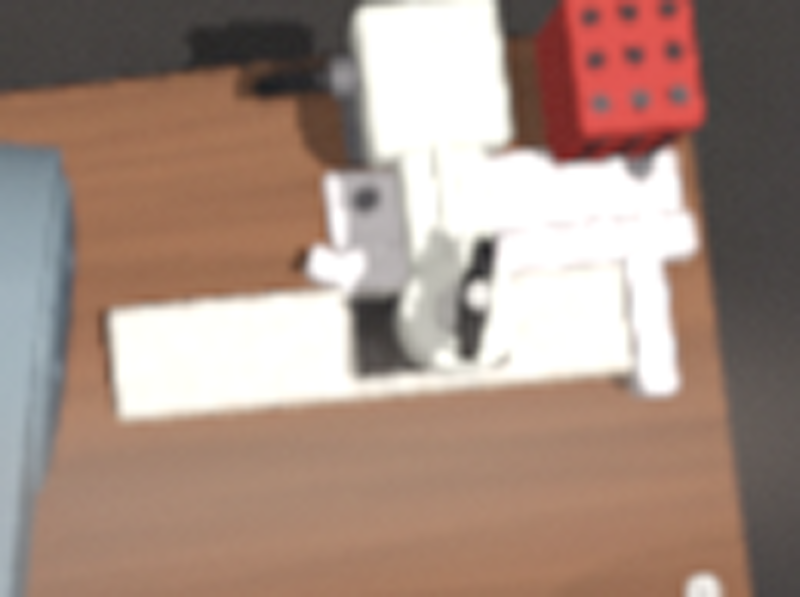

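The board's rear corners are at (110,312) and (119,418), within about 2 mm of prediction, but its lower edge looks slightly askew to the fence. I'll check this with a line fit.

Run:
```python
from h import *
im=np.mean([ctrl.camera("top") for _ in range(6)],0)
def edge(P0,P1,z,ch=2,n=24,w=.012,s=1):
    "subpixel edge along trimmer x near the segment P0-P1 (trimmer coordinates)"
    out=[]
    for a in np.linspace(0,1,n):
        p=np.array(P0)*(1-a)+np.array(P1)*a
        xs=np.arange(-w,w,.0003);uv=proj("top",[tw([p[0]+x,p[1],z]) for x in xs]).astype(np.float32)
        v=cv2.remap(im[:,:,ch].astype(np.float32),uv[:,:1],uv[:,1:],cv2.INTER_CUBIC).ravel()
        g=np.abs(np.gradient(cv2.GaussianBlur(v[:,None],(1,9),0).ravel()));i=g.argmax()
        if g[i]>.15:out.append((p[1],p[0]+xs[i],g[i]))
    o=np.array(out);k=np.polyfit(o[:,0],o[:,1],1);r=o[:,1]-np.polyval(k,o[:,0])
    m=np.abs(r)<2*np.median(np.abs(r))+3e-4;k=np.polyfit(o[m,0],o[m,1],1)
    print("slope %.4f x0 %.4f rms %.5f n %d"%(*k,np.std(o[m,1]-np.polyval(k,o[m,0])),m.sum()),"board yaw err",-k[0])
edge([-.165,.1],[-.165,.0],0);edge([-.165,.42],[-.165,-.03],0)
edge([-.044,.21],[-.044,.13],.018,w=.008);edge([-.044,.21],[-.044,.0],.018,w=.008);edge([-.044,.055],[-.044,.0],.018,w=.008)
edge([0,.21],[0,.145],.018,w=.008)
```

```text
slope 0.0058 x0 -0.1648 rms 0.00060 n 24 board yaw err -0.005760000000000295
slope -0.0003 x0 -0.1645 rms 0.00067 n 16 board yaw err 0.00029052631578982733
slope 0.0236 x0 -0.0489 rms 0.00046 n 23 board yaw err -0.023633344165774534
slope 0.0183 x0 -0.0478 rms 0.00054 n 20 board yaw err -0.018304746765826677
slope 0.0020 x0 -0.0472 rms 0.00045 n 23 board yaw err -0.00198347107438001
slope 0.0231 x0 -0.0007 rms 0.00054 n 24 board yaw err -0.02307692307692309
```

Run:
```python
from h import *
w=tw([-.022,.08,0]);print(w);delta([*w[:2],.375],1.41)
```

```text
[ 0.6182 -0.1345  0.14  ]
row [-0.2191  0.0286 -0.0085] [-0.0005 -0.0003 -1.2744]
```

carry_out:
  steps: [-0.04,0.005,-0.008,0,0,-0.14,0.85,-0.08,0.01,-0.008,0,0,-0.28,0.85,-0.12,0.015,-0.008,0,0,-0.42,0.85,-0.15,0.02,-0.008,0,0,-0.56,0.85,-0.18,0.023,-0.008,0,0,-0.7,0.85,-0.21,0.027,-0.008,0,0,-0.84,0.85,-0.219,0.0286,-0.008,0,0,-0.98,0.85,-0.219,0.0286,-0.008,0,0,-1.12,0.85,-0.219,0.0286,-0.008,0,0,-1.274,0.85,-0.219,0.0286,-0.008,0,0,-1.274,0.7,-0.219,0.0286,-0.008,0,0,-1.274,0.6,-0.219,0.0286,-0.008,0,0,-1.274,0.6]

```text
time_s: 8.65
eef_pos: [0.6181, -0.1335, 0.3748]
eef_rot: [-0.0, 0.081, 0.997, -0.0]
wrist_force: [0.1, -0.4, -0.8]
opening: 0.603
grasp_force: 0.0
```

Run:
```python
exec(open('st.py').read())
im=ctrl.camera("wrist");w=tw([-.022,.08,0])
s=800/560
print(projw([[*w[:2],.272],[*w[:2],.258]])*s); delta([*w[:2],.312],1.41)
crop(im,0,0,560,420,s,"w3.png")
```

```text
8.65 [ 0.6181 -0.1335  0.3748] [-0.0219  0.081   0.2348] -1.8079467607237594 0.602994525798648 0.0 F_tr [ 0.0754 -0.3702 -0.8111] [ 0.0622 -0.0153 -0.0248]
[[393.8443 346.3178]
 [394.2068 333.9681]]
row [-0.0002 -0.0011  0.0629] [-0.     -0.0001 -0.0013]
```

View pics/w3.png

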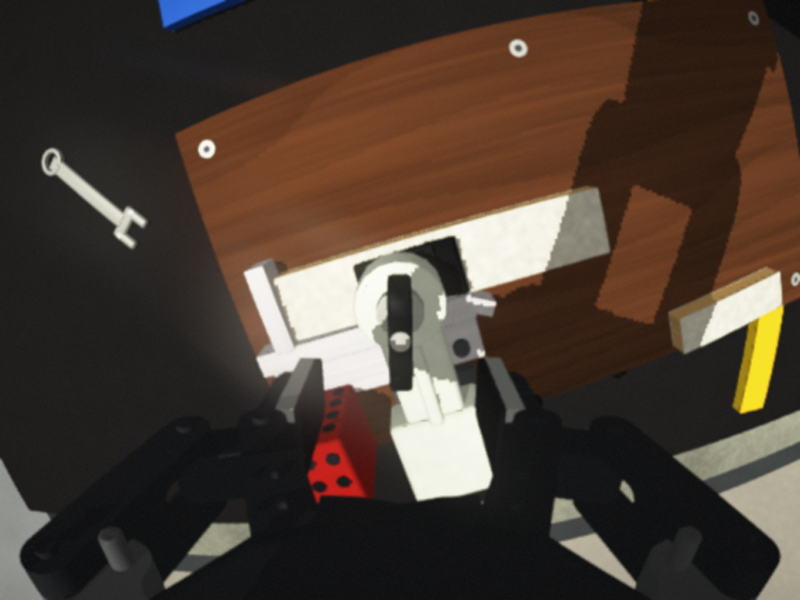

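The wrist view shows the wing upright in the picture at column 400, from (400,275) to (400,390), with its hub dot at (400,342), so the tool is aligned to it. The board's end touches the stop near (275–297, 280–342), and the spanner and offcut are undisturbed.

carry_out:
  steps: [0.001,0.001,0.03,0,0,0,0.6,0.001,0.001,0.055,0,0,0,0.5,0.001,0.001,0.062,0,0,0,0.4,0.001,0.001,0.062,0,0,0,0.3,0.001,0.001,0.062,0,0,0,0,0.001,0.001,0.062,0,0,0,0,0.001,0.001,0.062,0,0,0,0,0.001,0.001,0.062,0,0,0,0,0.001,0.001,0.062,0,0,0,0]

```text
time_s: 9.6
eef_pos: [0.6177, -0.1329, 0.3144]
eef_rot: [0.001, 0.08, 0.997, -0.001]
wrist_force: [-1.4, -4.2, 5.0]
opening: 0.106
grasp_force: 60.3
```

```bash
python3 st.py
```

```text
9.6 [ 0.6177 -0.1329  0.3144] [-0.0223  0.0816  0.1744] -1.8095572405691323 0.10577508294651043 60.301520973443985 F_tr [-1.9857 -3.9882  5.0338] [-0.6228  0.4069 -0.0723]
```

carry_out:
  steps: [0,0,0,0,0,0.14,0,0,0,0,0,0,0.28,0,0,0,0,0,0,0.42,0,0,0,0,0,0,0.56,0,0,0,0,0,0,0.7,0,0,0,0,0,0,0.84,0,0,0,0,0,0,0.98,0,0,0,0,0,0,1.12,0,0,0,0,0,0,1.26,0,0,0,0,0,0,1.4,0,0,0,0,0,0,1.5,0,0,0,0,0,0,1.5,0]

```text
time_s: 10.8
eef_pos: [0.6177, -0.1331, 0.3145]
eef_rot: [0.002, 0.739, 0.674, 0.0]
wrist_force: [-2.7, -4.7, 4.8]
opening: 0.107
grasp_force: 60.3
```

```bash
python3 st.py
```

```text
10.8 [ 0.6177 -0.1331  0.3145] [-0.0223  0.0814  0.1745] -0.3067337008692709 0.1068880519030078 60.254112258553505 F_tr [-3.3428 -4.3262  4.7935] [-0.8118  0.3265 -0.0817]
```

carry_out:
  steps: [0,0,0,0,0,0.14,0,0,0,0,0,0,0.28,0,0,0,0,0,0,0.42,0,0,0,0,0,0,0.56,0,0,0,0,0,0,0.7,0,0,0,0,0,0,0.84,0,0,0,0,0,0,0.98,0,0,0,0,0,0,1.12,0,0,0,0,0,0,1.26,0,0,0,0,0,0,1.4,0,0,0,0,0,0,1.4,0]

```text
time_s: 11.9
eef_pos: [0.6177, -0.1326, 0.3152]
eef_rot: [0.004, 0.999, 0.05, 0.0]
wrist_force: [-5.1, -9.6, 7.5]
opening: 0.11
grasp_force: 446.8
```

```bash
python3 st.py
```

```text
11.9 [ 0.6177 -0.1326  0.3152] [-0.0223  0.0819  0.1752] 1.0751088417336194 0.10961747031884747 446.78094394505024 F_tr [-6.4015 -8.8254  7.4973] [-1.6639  1.0168 11.3642]
```

carry_out:
  steps: [0,0,0,0,0,-0.015,0,0,0,0,0,0,-0.015,0,0,0,0,0,0,-0.015,0]

```text
time_s: 12.2
eef_pos: [0.6177, -0.1326, 0.3152]
eef_rot: [0.004, 0.998, 0.059, -0.0]
wrist_force: [-4.6, -10.1, 9.1]
opening: 0.109
grasp_force: 428.1
```

```bash
python3 st.py
```

```text
12.2 [ 0.6177 -0.1326  0.3152] [-0.0223  0.0819  0.1752] 1.0571438491673126 0.109345592276078 428.1046297028661 F_tr [-5.9183 -9.3883  9.0796] [-1.6828  0.9916 11.0713]
```

carry_out:
  steps: [0,0,0,0,0,-0.03,0,0,0,0,0,0,-0.03,0,0,0,0,0,0,-0.03,0]

```text
time_s: 12.5
eef_pos: [0.6177, -0.1327, 0.3151]
eef_rot: [0.004, 0.997, 0.073, 0.0]
wrist_force: [-4.9, -10.3, 8.4]
opening: 0.111
grasp_force: 396.1
```

```bash
python3 st.py
```

```text
12.5 [ 0.6177 -0.1327  0.3151] [-0.0222  0.0818  0.1751] 1.0285370887936922 0.11072042474588517 396.1322760209441 F_tr [-6.2987 -9.5245  8.4352] [-1.6097  0.9265 10.1871]
```

carry_out:
  steps: [0,0,0,0,0,-0.06,0,0,0,0,0,0,-0.06,0,0,0,0,0,0,-0.06,0]

```text
time_s: 12.8
eef_pos: [0.6177, -0.1327, 0.3151]
eef_rot: [0.003, 0.995, 0.102, 0.0]
wrist_force: [-3.6, -9.0, 7.9]
opening: 0.111
grasp_force: 336.0
```

```bash
python3 st.py
```

```text
12.8 [ 0.6177 -0.1327  0.3151] [-0.0223  0.0818  0.1751] 0.971083237567852 0.11075852378193425 336.0018686391413 F_tr [-4.7453 -8.3924  7.9206] [-1.4671  0.8873  8.6217]
```

carry_out:
  steps: [0,0,0,0,0,-0.1,0,0,0,0,0,0,-0.15,0,0,0,0,0,0,-0.15,0]

```text
time_s: 13.1
eef_pos: [0.6176, -0.1329, 0.3148]
eef_rot: [0.003, 0.985, 0.173, 0.0]
wrist_force: [-4.2, -7.3, 7.2]
opening: 0.1
grasp_force: 203.9
```

```bash
python3 st.py
```

```text
13.1 [ 0.6176 -0.1329  0.3148] [-0.0223  0.0816  0.1748] 0.8256567408166453 0.10025429586378883 203.94521655980498 F_tr [-5.2053 -6.6403  7.1915] [-1.304   0.8047  5.0521]
```

carry_out:
  steps: [0,0,0,0,0,-0.08,0,0,0,0,0,0,-0.08,0,0,0,0,0,0,-0.08,0]

```text
time_s: 13.4
eef_pos: [0.6176, -0.133, 0.3147]
eef_rot: [0.002, 0.978, 0.21, 0.0]
wrist_force: [-3.6, -7.1, 6.2]
opening: 0.107
grasp_force: 145.3
```

```bash
python3 st.py
```

```text
13.4 [ 0.6176 -0.133   0.3147] [-0.0223  0.0815  0.1747] 0.7495529840748191 0.10710010157310434 145.33334400504827 F_tr [-4.5794 -6.5125  6.226 ] [-1.1396  0.6421  3.4631]
```

carry_out:
  steps: [0,0,0,0,0,-0.08,0,0,0,0,0,0,-0.08,0,0,0,0,0,0,-0.08,0]

```text
time_s: 13.7
eef_pos: [0.6176, -0.133, 0.3146]
eef_rot: [0.002, 0.969, 0.248, 0.0]
wrist_force: [-3.0, -5.8, 5.3]
opening: 0.106
grasp_force: 93.1
```

```bash
python3 st.py
```

```text
13.7 [ 0.6176 -0.133   0.3146] [-0.0224  0.0815  0.1746] 0.6719972198689493 0.1062667175513453 93.05763704236597 F_tr [-3.7885 -5.3711  5.2572] [-1.0971  0.5974  2.0157]
```

carry_out:
  steps: [0,0,0,0,0,-0.1,0,0,0,0,0,0,-0.2,0,0,0,0,0,0,-0.33,0,0,0,0,0,0,-0.46,0,0,0,0,0,0,-0.6,0,0,0,0,0,0,-0.74,0,0,0,0,0,0,-0.88,0,0,0,0,0,0,-1.02,0,0,0,0,0,0,-1.16,0,0,0,0,0,0,-1.3,0,0,0,0,0,0,-1.44,0,0,0,0,0,0,-1.55,0,0,0,0,0,0,-1.6,0,0,0,0,0,0,-1.6,0,0,0,0,0,0,-1.6,0,0,0,0,0,0,-1.6,0,0,0,0,0,0,-1.6,0,0,0,0,0,0,-1.6,0]

```text
time_s: 15.5
eef_pos: [0.6178, -0.133, 0.3145]
eef_rot: [0.002, 0.499, 0.867, -0.0]
wrist_force: [-2.0, -5.3, 5.2]
opening: 0.103
grasp_force: 60.3
```

Run:
```python
exec(open('st.py').read())
crop(ctrl.camera("scene"),220,180,100,75,8,"s9.png")
```

```text
15.5 [ 0.6178 -0.133   0.3145] [-0.0222  0.0815  0.1745] -0.9247965973304031 0.10254994256640464 60.28685376048088 F_tr [-2.7542 -4.9733  5.2023] [-0.7372  0.2739  0.0767]
```

View pics/s9.png

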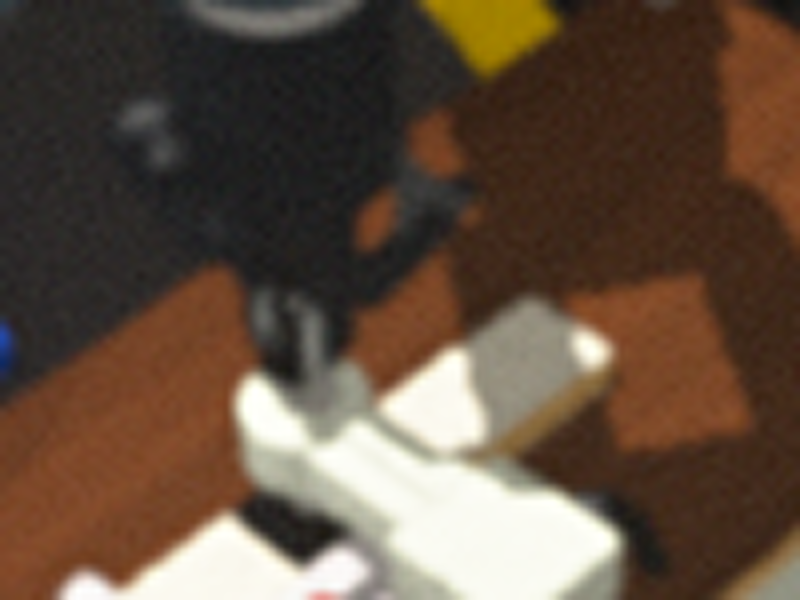

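The board is still in place and the wing is firmly gripped at 60 N. The only torque left on it is about the screw's own friction, so I'm handing in.

```bash
python3 -c "
from bench import ctrl
print(ctrl.hand_in())"
```

```text
the job is handed in; nothing more can be done
None
```

I handed the job in at about 15.5 s: the board is butted on the end stop (about 0.02 rad off square to the fence), the screw was turned down to its hard stop and backed off about a quarter turn (estimated at 1.85–2.1 rad from torque readings), and the wing is still gripped at 60 N; no verdict was returned.

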